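# Slide the stamp sled over the step onto the press bed and lock it in

### The arm

A 6-joint arm with a two-finger parallel gripper is mounted at the origin on the work surface. World frame = base frame: x ahead of the robot, y to its left, z up, the work surface at z = 0. Lengths are in m, angles in degrees, forces in N, time in s.
With the tool pointing down it reaches from about 0.25 to 0.725 m from the base axis. Payload 9.7 kg.
Tool frame: the origin (TCP) lies between the finger pads; the fingertips stand bot.tcp_to_tips ahead of it and the grasp point (between the pads) lies 11 mm behind it (bot.tcp_to_tips is the distance from the TCP to the fingertips, in m); z points along the fingers, y is the line along which they close (so a half turn about z gives the same grasp; the last joint's range is limited). The gripper opens to 85 mm and grips with 20 to 120 N. Pads are 22 mm wide; open, the fingers measure 114 mm over their backs; the gripper's body (76 mm by 85 mm) begins 54 mm behind the grasp point. The pads swing forward as they close: fully open they stand 13 mm farther back than shut.
Start: joints at [65.661, 4.979, 10.078, 95.1, 0, 90], TCP at [0.227, 0.501, 0.239] pointing down, gripper open.
Joint ranges: [-179.16, 179.16], [-48.56, 103.87], [-65.8, 70.77], [-126.05, 130.52], [-82.76, 87.17], [-180, 180]. Speed limits (degrees/s): [127.2, 127.2, 147.25, 180, 180, 180].

### API

Orientations are given as [roll, pitch, yaw] about the fixed x, y, z axes, in that order (R = Rz(yaw) Ry(pitch) Rx(roll)).
In Python, from workcell import bot gives the robot as it stands. The module is installed in compiled form; this text tells all that it offers.
- The arm moves only by the tool carry_out, never from a script. Its arguments are lists of equal length, an entry for each row: "linear": the shift along the world's x, y, z normalised to -1 to 1, where 1 is 2 cm, a list of three; "rotation": the turn, a rotation vector about the world's x, y, z normalised to -1 to 1, where 1 is 8 degrees, a list of three; "grip": the closure, from -1 (fully open) to 1 (shut). In form: {"linear": [[tx, ty, tz], ...], "rotation": [[rx, ry, rz], ...], "grip": [grip, ...]}. A call has 1 to 12 rows; each row shifts and turns the commanded pose from where the row before left it; what a row does not reach is not made up. A row lasts 1/10 s, in which the tool goes at most 50 mm and 8.59 degrees, less where a joint would pass 70% of its speed; a pose out of reach is approached as far as the arm can. A call with a number of a shift or a turn outside -1 to 1 is refused whole. A call with a gripper value outside its range is refused whole. The fingers move at their own pace and stop on an object; "grip_force" is the grip in N (left out, the last holds). Time passes only in rows, so rows that do not move let the fingers close. It gives the time, the measured TCP pose, the force, the opening and the grip force at its end, in the units of the state.
- bot.get_obs(): the state, without advancing time (a new reading comes with each control period).
- bot.camera(name): name is "side" or "top"; returns the picture (480x640x3 uint8, blue, green, red); there is no depth.
- bot.camera_model(name): a dict with "fx", "fy", "cx", "cy" (pixels), "distortion" ([k1, k2, p1, p2, k3] as OpenCV has them; the pictures are not rectified), "camera_from_world" (4x4, takes a point from world to camera coordinates). Camera axes: x right, y up, looking along -z (the intrinsics and any distortion apply to the point x, -y, -z); pixel columns grow to the right and rows downward; lengths in m; the calibration is good to about 2 mm. A picture is of the moment at which its call begins. camera_model takes no time and is no camera call.
- bot.job_done(): hands the job in; it is judged then, once.
The state is a dict: "time": time; "q": joint angles; "qd": joint speeds; "joint_efforts": joint torques, N m; "ee_pos": TCP position; "tcp_rot": TCP orientation; "wrist_force": force on the tool from outside, world axes, zero at the start; "torque": the same for the moment, N m; "opening": finger opening in m; "grasp_force": force on a finger pad.
Only numpy, scipy, OpenCV 4.12 (cv2) and the standard library are available. Lean on these libraries where they do the work, as an engineer would, in place of code of your own. Each camera call takes 0.05 s, during which the arm holds its last target. There are 200 camera calls.

### The job

Slide the wooden sled, with the brass stamp standing loose on it, off the plywood infeed, up over the step onto the aluminium bed and square home against the middle of the fence: ease its leading end over the step and let the tail drag, do not carry it through the air, and keep the stamp standing on it. Then take the T-shaped stop from its wooden rest, lower it into the slot behind the sled with its handle in line with the slot, and twist it a quarter turn so that it is locked and keeps the sled from slipping back. Let go of everything, and leave the dye bottle, the rivet jar, the mallet and the glue spreader where they are.

Things in the scene. Friction and masses are not known exactly. Their poses are not given: they have to be found in the camera images.
- jig: Fixed jig board on the bench, 150 mm wide (x), 475 mm long (y = direction of travel), no side guides. Origin: at bench level, mid width, below the step. y -235 to 0 mm: plywood infeed, top 22 mm above the bench. y = 0: upright 6 mm step up. y 0 to 240 mm: aluminium bed, top 28 mm above the bench, crossed by a T-slot.
- slot (a point): Centre of the mouth of the T-slot, at the level of the bed's top, 45 mm past the step. The slot runs along the jig's x axis over the whole 150 mm width and is 18 mm wide (36 to 54 mm past the step). Its lips are 8 mm thick; below them is a cavity 40 mm wide and 16 mm high.
- fence (a point): Foot of the face of the steel fence, at mid width, at the level of the bed's top, 220 mm past the step. The fence is a bar along the jig's x axis, over the full width, 15 mm high, 14 mm thick.
- sled: Loose flat wooden board, 0.4 to 0.65 kg, 110 mm (x) by 150 mm (y), 10 mm thick, rim 5 mm high on top. Origin: centre of its underside. y points to its leading end, roughly along the jig's y. Starts on the infeed. Square edges: pushed flat it catches on the step; dragged with the front raised its tail can dip into the slot; flat, it bridges the slot.
- bar (a point): Middle of the sled's handle, a round steel bar 10 mm in diameter lying level along the sled's x axis above its leading end, 82 mm free length between two thin steel cheeks; 57 mm ahead of the sled's centre, 18 mm behind its leading edge, 46 mm above its underside. Free from above; the sled can pitch about the bar in a light pinch (20 N is enough).
- lead (a point): Middle of the sled's leading lower edge, 75 mm ahead of its origin, at the underside.
- tail (a point): Middle of the sled's trailing lower edge, 75 mm behind its origin, at the underside.
- stamp: Brass hand stamp of 150 g standing upright and loose on the sled's board, behind the handle: 72 mm tall, round foot 28 mm in diameter. Origin: centre of its foot; z up.
- stop: Loose steel T-stop, 150 g, hanging by its collar in the rest. Origin: centre of its underside, z up. Upwards: head 13 mm (x) by 30 mm (y), 7 high; shank 12 thick, 13 long; collar 34 across, 5 thick, its underside 20 above the origin; upright handle 12 thick (x), 44 long (y), from 25 to 67 above the origin.
- grip (a point): Point on the stop's axis in its handle, 56 mm above its origin, 11 mm below the handle's top: a good height to grip. Seated in the slot, the collar lies on the bed, the stop's origin is 8 mm above the bench and the head turns freely under the lips; handle and head lie the same way, and half a turn makes no difference.
- rest: Fixed dark wooden rest of the stop, 62 x 70 mm, 26 mm high, with a 20 mm wide groove along its y axis, open at the top. Origin: centre of its underside. It stands on the left or on the right of the jig.
- dye: Bystander: loose small white bottle, 42 mm in diameter, 85 mm tall. Origin at its foot.
- rivets: Bystander: loose rivet jar with a steel lid, 54 mm in diameter, 65 mm tall. Origin at its foot.
- mallet: Bystander: loose mallet, about 220 mm long, lying beyond the jig. Origin under its middle.
- spreader: Bystander: loose glue spreader with a broad flat blade, about 200 mm long, lying between robot and jig. Origin under its middle.

How it is judged (in metres and radians):
On the way, in this order (a step that is already met when the one before it is completed fails the run):
1. the sled lies flat on the bed, square against the fence, with the stamp standing on it (y of lead in the frame of jig above 0.214 m and x of sled in the frame of jig between -0.02 and 0.02 m and z of sled in the frame of jig between 0.025 and 0.031 m and angle between the y axis of sled and the y axis of jig, either way round below 0.07 rad and angle between sled's own z axis and vertical below 0.03 rad and angle between stamp's own z axis and vertical below 0.1 rad and z of stamp in the frame of sled between 0.006 and 0.014 m), for 0.2 s.
2. the stop is down in the slot, collar on the bed, its handle in line with the slot (x of stop in the frame of jig between -0.05 and 0.05 m and y of stop in the frame of jig between 0.038 and 0.052 m and z of stop in the frame of jig between 0.005 and 0.0105 m and angle between stop's own z axis and vertical below 0.1 rad and angle between the y axis of stop and the x axis of jig, either way round below 0.35 rad), for 0.1 s.
At the end, for the whole second after the job is handed in: Sled flat on the bed, within 6 mm of the fence, 20 mm of the centre line, square to 4 degrees, stamp upright on it; stop upright in the slot, collar on the bed, within 50 mm of the slot's middle, handle across the slot to within 23 degrees; all released and at rest (all of step 1 and x of stop in the frame of jig between -0.05 and 0.05 m and y of stop in the frame of jig between 0.038 and 0.052 m and z of stop in the frame of jig between 0.005 and 0.0105 m and angle between stop's own z axis and vertical below 0.1 rad and angle between the y axis of stop and the y axis of jig, either way round below 0.4 rad and linear speed of each of stop, sled, stamp below 0.02 m/s); the robot touches nothing.
It fails at once if the sled is carried: its tail is raised more than 14 mm above the level of the bed (z of tail in the frame of jig above 0.042 m).
It fails at once if the sled is tipped by more than 14 degrees (angle between sled's own z axis and vertical above 0.25 rad).
It fails at once if the stamp topples or is lifted off the sled (angle between stamp's own z axis and vertical above 0.6 rad or z of stamp in the frame of sled above 0.03 m or z of stamp in the frame of sled below 0 m).
It fails at once if a bystander (dye bottle, rivet jar, mallet, glue spreader) is moved by more than 25 mm (distance of any of dye, rivets, mallet, spreader from where it was at the start of the episode above 0.025 m).
It also fails if it takes over 66 s, if anything falls off the work surface, if the arm or the gripper's body presses on something with over 40 N, if the wrist force passes 120 N, or if a joint passes its speed limit or range.

## Working session

There is one attempt and no reset: what is moved stays moved. The work goes in short steps, Python scripts to look and compute and a tool call to move; the robot and the scene stay as the last step left them, time stands still between calls to the robot, and variables do not carry over. Pictures are saved under pics/ and viewed, at most 10 in all, crops included, and the job is handed in when it is done.

Besides the shell and the picture viewer there is one more tool, called after "Call:" by a JSON object that holds its "name" and its "arguments". carry_out: Moves the arm, as the interface text tells. Its arguments: {"type":"object","properties":{"linear":{"type":"array","items":{"type":"array","items":{"type":"number"}}},"rotation":{"type":"array","items":{"type":"array","items":{"type":"number"}}},"grip":{"type":"array","items":{"type":"number"}},"grip_force":{"type":"number"}},"required":["linear","rotation","grip"]}

```bash
mkdir -p pics
python3 - <<'E'
from workcell import bot
import cv2
for n in("top","side"):
    im=bot.camera(n); cv2.imwrite(f"pics/{n}0.png",im)
    m=bot.camera_model(n); print(n,m)
print(bot.get_obs(), bot.tcp_to_tips)
E
```

```text
top {'fx': 535.1991229696672, 'fy': 535.1991229696672, 'cx': 321.7505523904304, 'cy': 238.5135551420243, 'distortion': array([-0.02097316,  0.        ,  0.        ,  0.        ,  0.        ]), 'camera_from_world': array([[-0.02303155, -0.99972315,  0.00481409,  0.00208411],
       [ 0.97250684, -0.02128785,  0.23189929, -0.59121997],
       [-0.23173261,  0.01002274,  0.97272789, -1.05913616],
       [ 0.        ,  0.        ,  0.        ,  1.        ]])}
side {'fx': 615.0520502968072, 'fy': 615.0520502968072, 'cx': 315.70261411274436, 'cy': 248.37743546361025, 'distortion': array([-3.26856171e-05,  0.00000000e+00,  0.00000000e+00,  0.00000000e+00,
        0.00000000e+00]), 'camera_from_world': array([[ 0.9976454 , -0.06532169, -0.0208981 , -0.56490001],
       [ 0.0591244 ,  0.66473509,  0.74473591, -0.07806924],
       [-0.03475571, -0.74421794,  0.66703201, -1.2623611 ],
       [ 0.        ,  0.        ,  0.        ,  1.        ]])}
{'time': 0.1, 'q': array([ 6.56607411e+01,  5.00987181e+00,  1.00397964e+01,  9.50971672e+01,
       -8.68711545e-07,  9.00007997e+01]), 'qd': array([-0.00222341, -0.05598092,  0.25643655,  0.08018744, -0.13258339,
        0.14601761]), 'joint_efforts': array([-2.67079658e-04, -5.21559083e+01,  4.65651798e+01,  1.60383387e-02,
        1.93216835e-05, -2.10630685e-05]), 'ee_pos': array([0.22660576, 0.50096063, 0.23864267]), 'tcp_rot': array([-1.79932757e+02,  1.80720016e-06,  1.55659941e+02]), 'wrist_force': array([-0.42406995, -0.17473273, -0.41803156]), 'torque': array([-0.01314787,  0.02568938, -0.0055161 ]), 'grasp_force': 0.0, 'opening': 0.08533880423907796} 0.008
```

View pics/top0.png

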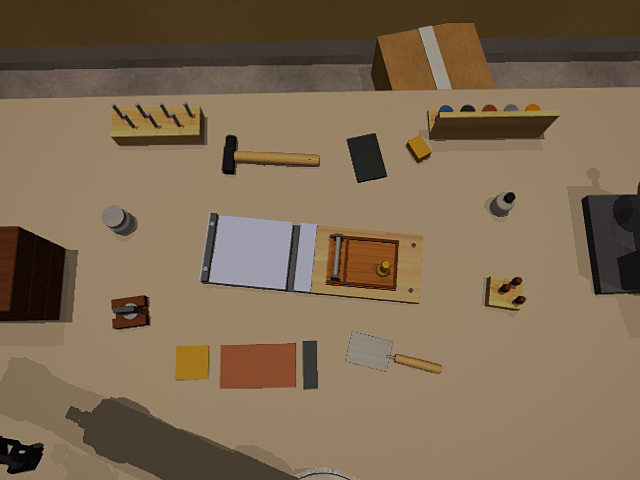

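View pics/side0.png

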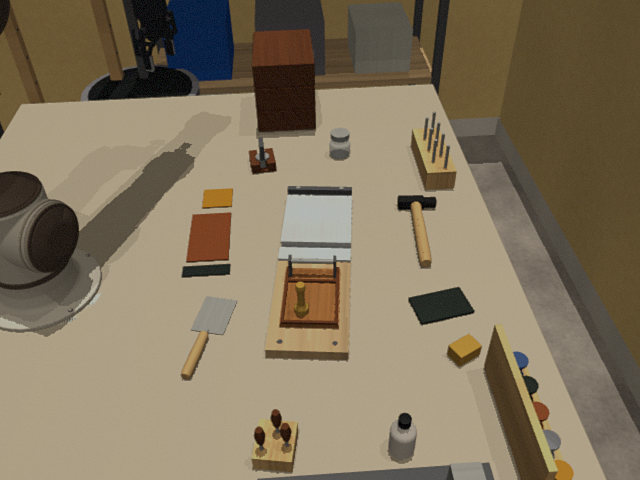

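The top view shows the jig from (204,250) to (422,265), with world +y to the left. The sled is around (365,262) with its bar at (336,257), and the stamp is at (384,267). The rest with the stop is at (130,312). The side view agrees, with the rest at (262,158). I'll zoom in for exact pixels.

```bash
cat > h.py <<'E'
import numpy as np,cv2
from workcell import bot
def ray(n,u,v):
    m=bot.camera_model(n);K=np.array([[m['fx'],0,m['cx']],[0,m['fy'],m['cy']],[0,0,1]])
    p=cv2.undistortPoints(np.array([[[u,v]]],float),K,m['distortion'])[0,0]
    T=m['camera_from_world'];R=T[:3,:3]
    return -R.T@T[:3,3], R.T@np.array([p[0],-p[1],-1.])
def plane(n,u,v,z):
    o,d=ray(n,u,v);return o+d*(z-o[2])/d[2]
def tri(a,b):
    (o1,d1),(o2,d2)=ray('top',*a),ray('side',*b)
    s=np.linalg.lstsq(np.c_[d1,-d2],o2-o1,rcond=None)[0]
    p,q=o1+s[0]*d1,o2+s[1]*d2
    return (p+q)/2,np.linalg.norm(p-q)
def crop(im,x,y,w,h,s): return cv2.resize(im[y:y+h,x:x+w],None,fx=s,fy=s,interpolation=cv2.INTER_CUBIC)
def pix(n,P):
    m=bot.camera_model(n);K=np.array([[m['fx'],0,m['cx']],[0,m['fy'],m['cy']],[0,0,1]])
    c=m['camera_from_world']@np.r_[P,1]
    return cv2.projectPoints(np.array([[[c[0],-c[1],-c[2]]]]),np.zeros(3),np.zeros(3),K,m['distortion'])[0][0,0]
E
python3 - <<'E'
from h import *
t=cv2.imread('pics/top0.png');s=cv2.imread('pics/side0.png')
cv2.imwrite('pics/a.png',crop(t,195,205,240,105,3.3333))
a=crop(t,100,285,60,50,6);b=crop(s,235,130,60,50,6)   # 360x300
cv2.imwrite('pics/b.png',np.vstack([np.hstack([a,b]),]))
cv2.imwrite('pics/c.png',crop(s,260,180,100,180,3.3333))
E
```

```text
(no output)
```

View pics/a.png

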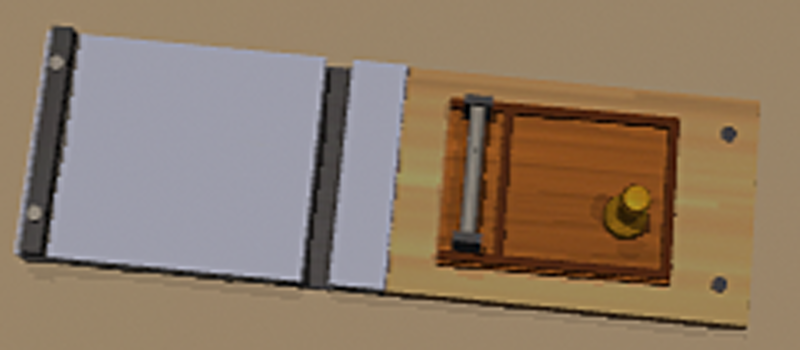

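View pics/b.png

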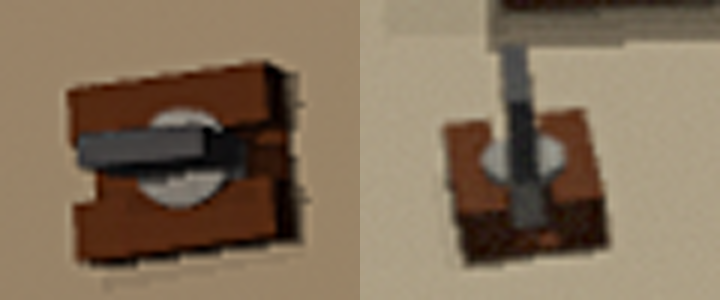

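View pics/c.png

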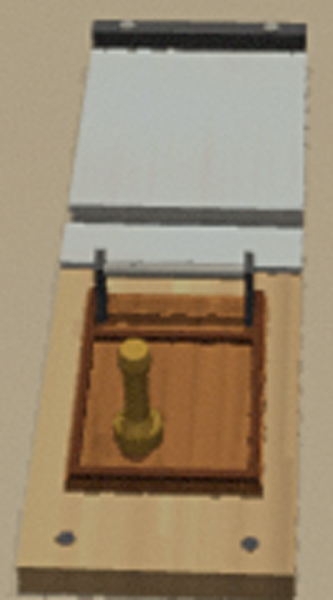

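Run:
```python
from h import *
np.set_printoptions(precision=4,suppress=True)
def A(x,y,z): return plane('top',195+(x+.5)/3.3333-.5,205+(y+.5)/3.3333-.5,z)
def B(x,y,z): return plane('top',100+(x+.5)/6-.5,285+(y+.5)/6-.5,z)
def C(x,y,z): return plane('side',260+(x+.5)/3.3333-.5,180+(y+.5)/3.3333-.5,z)
def D(x,y,z): return plane('side',235+(x-360+.5)/6-.5,130+(y+.5)/6-.5,z)
for k,v in dict(stepF=A(407,65,.028),stepN=A(386,291,.028),fenF=A(78,35,.028),fenN=A(47,257,.028),
 s54F=A(327,60,.028),s54N=A(302,279,.028),s36F=A(352,62,.028),s36N=A(329,285,.028),endF=A(760,100,.022),endN=A(746,327,.022),
 sTF=A(679,118,.037),sTN=A(669,285,.037),sLF=A(450,100,.037),sLN=A(437,265,.037),barF=A(478,105,.068),barN=A(466,240,.068),stampTop=A(637,197,.104),
 c_stepN=C(60,266,.028),c_stepF=C(303,270,.028),c_s36N=C(64,223,.028),c_s36F=C(303,223,.028),c_endN=C(18,568,.022),c_endF=C(295,573,.022),c_barN=C(100,266,.068),c_barF=C(249,266,.068),
 c_sTN=C(68,470,.037),c_sTF=C(260,475,.037),c_stT=C(132,347,.104),c_stF=C(138,440,.032),c_fenTopN=C(92,22,.043),c_fenTopF=C(306,26,.043),
 rFL=B(66,90,.026),rFR=B(268,63,.026),rNR=B(278,240,.026) if 0 else B(280,176,.026),rNR2=B(273,240,.026),rNL=B(78,263,.026),hL=B(78,149,.073),hR=B(205,142,.073),col=B(181,157,.031),
 d_col=D(523,158,.031),d_rTL=D(443,124,.026),d_rTR=D(585,109,.026),d_rBL=D(458,212,.026),d_rBR=D(605,197,.026),d_hNear=D(530,180,.031)).items(): print(k,v[:2])
a=np.array
```

```text
stepF [ 0.6338 -0.0014]
stepN [0.4841 0.0152]
fenF [0.6591 0.2164]
fenN [0.5109 0.2332]
s54F [0.6383 0.0514]
s54N [0.4931 0.069 ]
s36F [0.6366 0.0349]
s36N [0.4888 0.0517]
endF [ 0.6063 -0.2346]
endN [ 0.4564 -0.2156]
sTF [ 0.5918 -0.1778]
sTN [ 0.4827 -0.1653]
sLF [ 0.6071 -0.0289]
sLN [ 0.4988 -0.0177]
barF [ 0.5959 -0.0458]
barN [ 0.5095 -0.0357]
stampTop [ 0.5276 -0.139 ]
c_stepN [0.4888 0.0083]
c_stepF [ 0.6378 -0.0085]
c_s36N [0.4921 0.0481]
c_s36F [0.6425 0.0347]
c_endN [ 0.4615 -0.2215]
c_endF [ 0.6089 -0.237 ]
c_barN [ 0.514  -0.0372]
c_barF [ 0.6013 -0.0448]
c_sTN [ 0.4904 -0.1674]
c_sTF [ 0.5955 -0.1799]
c_stT [ 0.5295 -0.1418]
c_stF [ 0.53   -0.1439]
c_fenTopN [0.5166 0.2407]
c_fenTopF [0.6645 0.2221]
rFL [0.4772 0.4427]
rFR [0.4854 0.3711]
rNR [0.4451 0.3647]
rNR2 [0.4227 0.366 ]
rNL [0.416  0.4345]
hL [0.4509 0.4191]
hR [0.4524 0.3759]
col [0.452  0.3985]
d_col [0.4563 0.3926]
d_rTL [0.4217 0.4299]
d_rTR [0.4826 0.4358]
d_rBL [0.429  0.3624]
d_rBR [0.49   0.3676]
d_hNear [0.4592 0.3757]
```

Call:
{"name": "carry_out", "arguments": {"linear": [[0.545,-0.9,0],[0.545,-0.9,0],[0.545,-0.9,0],[0.545,-0.9,0],[0.545,-0.9,0],[0.545,-0.9,0],[0.545,-0.9,0],[0.545,-0.9,0],[0.545,-0.9,0],[0.545,-0.9,0],[0.545,-0.9,0],[0.545,-0.9,0]], "rotation": [[0,0,0.08],[0,0,0.08],[0,0,0.08],[0,0,0.08],[0,0,0.08],[0,0,0.08],[0,0,0.08],[0,0,0.08],[0,0,0.08],[0,0,0.08],[0,0,0.08],[0,0,0.08]], "grip": [-1,-1,-1,-1,-1,-1,-1,-1,-1,-1,-1,-1], "grip_force": 20}}

```text
time: 1.3
ee_pos: [0.3577, 0.2843, 0.239]
tcp_rot: [-180.0, -0.0, 163.4]
wrist_force: [0.4, 0.8, 0.7]
opening: 0.0852
grasp_force: 0.0
```

```bash
python3 -c "
from h import *
o=bot.get_obs();print(o['time'],o['q'].round(1),o['ee_pos'],o['tcp_rot'])"
```

```text
1.3 [38.5 -7.7 -2.4 95.3 -0.  55.1] [0.35772663 0.28426539 0.23900912] [-1.79975105e+02 -1.65737621e-02  1.63369492e+02]
```

Call:
{"name": "carry_out", "arguments": {"linear": [[0.545,-0.9,0],[0.545,-0.9,0],[0.545,-0.9,0],[0.545,-0.9,0],[0.545,-0.9,0],[0.545,-0.9,0],[0.545,-0.9,0],[0.545,-0.9,0],[0.545,-0.9,-0.2],[0.545,-0.9,-0.2],[0.545,-0.9,-0.2],[0.545,-0.9,-0.2]], "rotation": [[0,0,0.07],[0,0,0.07],[0,0,0.07],[0,0,0.07],[0,0,0.07],[0,0,0.07],[0,0,0.07],[0,0,0.07],[0,0,0.07],[0,0,0.07],[0,0,0.07],[0,0,0.07]], "grip": [-1,-1,-1,-1,-0.6,-0.3,0,0,0,0,0,0]}}

```text
time: 2.5
ee_pos: [0.4885, 0.0683, 0.2228]
tcp_rot: [-180.0, -0.0, 170.1]
wrist_force: [0.5, 0.4, 0.1]
opening: 0.0427
grasp_force: 0.0
```

Call:
{"name": "carry_out", "arguments": {"linear": [[0.545,-0.9,-0.7],[0.545,-0.9,-0.7],[0.545,-0.9,-0.7],[0.545,-0.9,-0.7],[0.545,-0.9,-0.7],[0.545,-0.95,-0.7],[0,0,-0.5],[0,0,0]], "rotation": [[0,0,0.07],[0,0,0.07],[0,0,0.07],[0,0,0.07],[0,0,0.06],[0,0,0.05],[0,0,0],[0,0,0]], "grip": [0,0,0,0,0,0,0,0]}}

```text
time: 3.3
ee_pos: [0.5527, -0.0399, 0.1273]
tcp_rot: [180.0, -0.2, 173.1]
wrist_force: [0.6, 0.6, 0.1]
opening: 0.0428
grasp_force: 0.0
```

Run:
```python
from h import *
t=bot.camera('top');s=bot.camera('side')
cv2.imwrite('pics/d.png',np.hstack([crop(t,260,170,130,150,3),crop(s,255,170,120,150,3)]))
```

```text
(no output)
```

View pics/d.png

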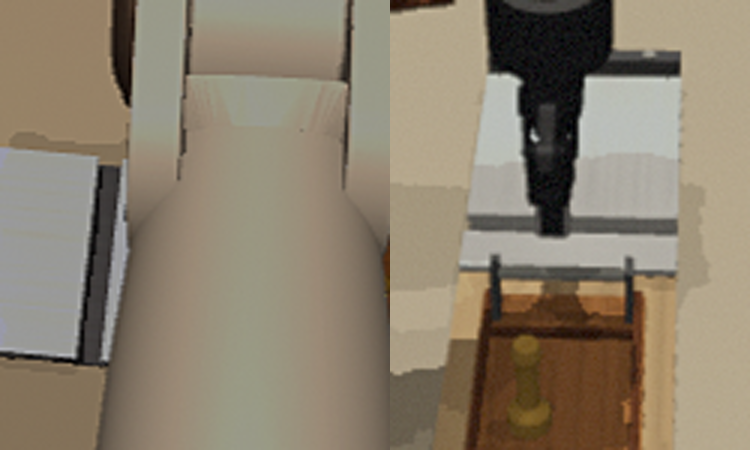

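The side view shows the fingers centred at about column 309, straddling the bar, whose cheeks are at 290 and 335. I'll shift 3 mm in +x, go down and pinch the bar.

Call:
{"name": "carry_out", "arguments": {"linear": [[0.15,0,-0.6],[0,0,-0.6],[0,0,-0.6],[0,0,-0.6],[0,0,-0.6],[0,0,-0.5],[0,0,0],[0,0,0],[0,0,0],[0,0,0],[0,0,0],[0,0,0]], "rotation": [[0,0,0],[0,0,0],[0,0,0],[0,0,0],[0,0,0],[0,0,0],[0,0,0],[0,0,0],[0,0,0],[0,0,0],[0,0,0],[0,0,0]], "grip": [0,0,0,0,0,0,0,0.3,0.5,0.6,0.7,1], "grip_force": 25}}

```text
time: 4.6
ee_pos: [0.557, -0.0403, 0.0599]
tcp_rot: [-180.0, 0.1, 173.2]
wrist_force: [-1.1, -2.7, 3.4]
opening: 0.0087
grasp_force: 24.4
```

Call:
{"name": "carry_out", "arguments": {"linear": [[0,0,0],[0,0,0],[0,0,0]], "rotation": [[0,0,0],[0,0,0],[0,0,0]], "grip": [1,1,1]}}

```text
time: 4.9
ee_pos: [0.557, -0.0403, 0.0599]
tcp_rot: [-180.0, 0.1, 173.2]
wrist_force: [-0.4, -4.0, 5.8]
opening: 0.0091
grasp_force: 24.6
```

Call:
{"name": "carry_out", "arguments": {"linear": [[0,0,0.1],[0,0,0.15],[0,0,0.15],[0,0,0.15],[0,0,0.05],[0,0,0]], "rotation": [[0,0,0],[0,0,0],[0,0,0],[0,0,0],[0,0,0],[0,0,0]], "grip": [1,1,1,1,1,1]}}

```text
time: 5.5
ee_pos: [0.5566, -0.0397, 0.0714]
tcp_rot: [180.0, -0.0, 173.2]
wrist_force: [-0.7, -0.0, -4.4]
opening: 0.0089
grasp_force: 24.3
```

Run:
```python
from h import *
s=bot.camera('side')
cv2.imwrite('pics/e.png',crop(s,255,170,120,200,3))
```

```text
(no output)
```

View pics/e.png

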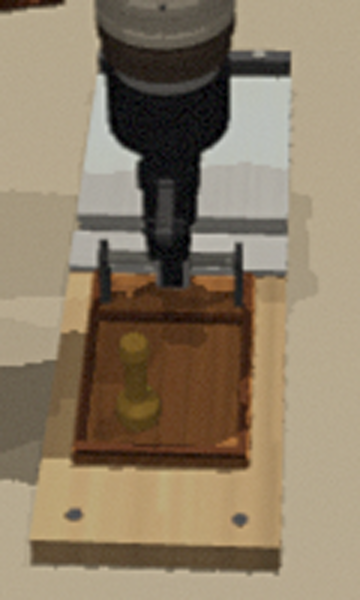

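The sled's front is held and raised, with the handle gripped at (312,255) and the stamp upright at about (301,300). Now I'll drag it forward along the jig.

Call:
{"name": "carry_out", "arguments": {"linear": [[0.012,0.1,0],[0.023,0.2,0],[0.035,0.3,0],[0.035,0.3,0],[0.035,0.3,0],[0.035,0.3,0],[0.035,0.3,0],[0.035,0.3,0],[0.035,0.3,0],[0.035,0.3,0],[0.035,0.3,0],[0.035,0.3,0]], "rotation": [[0,0,0],[0,0,0],[0,0,0],[0,0,0],[0,0,0],[0,0,0],[0,0,0],[0,0,0],[0,0,0],[0,0,0],[0,0,0],[0,0,0]], "grip": [1,1,1,1,1,1,1,1,1,1,1,1]}}

```text
time: 6.75
ee_pos: [0.5644, 0.0266, 0.0713]
tcp_rot: [-180.0, -0.0, 173.2]
wrist_force: [-0.2, -0.7, -5.4]
opening: 0.0091
grasp_force: 24.3
```

Call:
{"name": "carry_out", "arguments": {"linear": [[0.035,0.3,0],[0.035,0.3,0],[0.035,0.3,0],[0.035,0.3,0],[0.035,0.3,0],[0.035,0.3,0],[0.035,0.3,0],[0.035,0.3,0],[0.035,0.3,0],[0.035,0.3,0],[0.035,0.3,0],[0.035,0.3,0]], "rotation": [[0,0,0],[0,0,0],[0,0,0],[0,0,0],[0,0,0],[0,0,0],[0,0,0],[0,0,0],[0,0,0],[0,0,0],[0,0,0],[0,0,0]], "grip": [1,1,1,1,1,1,1,1,1,1,1,1]}}

```text
time: 7.95
ee_pos: [0.5728, 0.0986, 0.0713]
tcp_rot: [-180.0, 0.0, 173.2]
wrist_force: [-0.2, -2.1, -3.7]
opening: 0.0089
grasp_force: 24.4
```

Call:
{"name": "carry_out", "arguments": {"linear": [[0.035,0.3,0],[0.035,0.3,0],[0.035,0.3,0],[0.035,0.3,0],[0.035,0.3,0],[0.035,0.3,0],[0.035,0.3,0],[0.023,0.2,0],[0.012,0.1,0],[0,0,0]], "rotation": [[0,0,0],[0,0,0],[0,0,0],[0,0,0],[0,0,0],[0,0,0],[0,0,0],[0,0,0],[0,0,0],[0,0,0]], "grip": [1,1,1,1,1,1,1,1,1,1]}}

```text
time: 8.95
ee_pos: [0.5785, 0.1467, 0.0714]
tcp_rot: [180.0, 0.0, 173.2]
wrist_force: [-0.2, 2.0, -3.1]
opening: 0.0088
grasp_force: 24.5
```

Run:
```python
from h import *
s=bot.camera('side')
cv2.imwrite('pics/f.png',crop(s,255,100,120,200,3))
```

```text
(no output)
```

View pics/f.png

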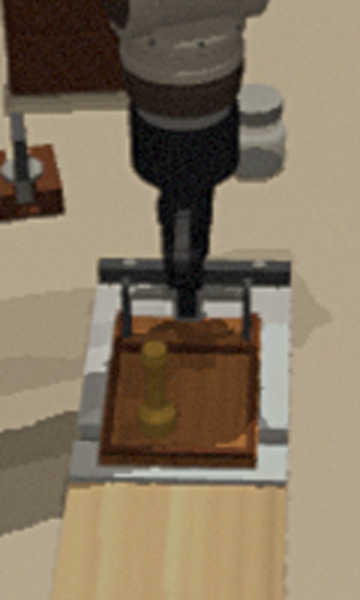

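The tail is about 13 mm past the step (edge at row 467, step at row 482 in the crop), the slot is still ahead of it, and the stamp is upright. I'll lower it flat and slide it towards the fence.

Call:
{"name": "carry_out", "arguments": {"linear": [[0,0,-0.1],[0,0,-0.1],[0,0,-0.09],[0,0,0],[0.012,0.1,0],[0.023,0.2,0],[0.035,0.3,0],[0.035,0.3,0],[0.035,0.3,0],[0.035,0.3,0],[0.035,0.3,0],[0.035,0.3,0]], "rotation": [[0,0,0],[0,0,0],[0,0,0],[0,0,0],[0,0,0],[0,0,0],[0,0,0],[0,0,0],[0,0,0],[0,0,0],[0,0,0],[0,0,0]], "grip": [1,1,1,1,1,1,1,1,1,1,1,1]}}

```text
time: 10.2
ee_pos: [0.5836, 0.1868, 0.066]
tcp_rot: [-179.8, 0.1, 173.1]
wrist_force: [0.0, -7.5, 5.3]
opening: 0.0089
grasp_force: 25.3
```

Call:
{"name": "carry_out", "arguments": {"linear": [[0.023,0.2,0],[0.012,0.1,0],[0.012,0.1,0],[0.012,0.1,0],[0.012,0.1,0]], "rotation": [[0,0,0],[0,0,0],[0,0,0],[0,0,0],[0,0,0]], "grip": [1,1,1,1,1]}}

```text
time: 10.7
ee_pos: [0.585, 0.1986, 0.066]
tcp_rot: [-179.8, 0.1, 173.1]
wrist_force: [0.1, -7.1, 5.0]
opening: 0.0087
grasp_force: 25.3
```

Call:
{"name": "carry_out", "arguments": {"linear": [[0.012,0.1,0],[0.012,0.1,0],[0.012,0.1,0],[0.006,0.05,0],[0.006,0.05,0]], "rotation": [[0,0,0],[0,0,0],[0,0,0],[0,0,0],[0,0,0]], "grip": [1,1,1,1,1]}}

```text
time: 11.2
ee_pos: [0.586, 0.2066, 0.066]
tcp_rot: [-179.8, 0.1, 173.1]
wrist_force: [-0.7, -7.1, 5.3]
opening: 0.0089
grasp_force: 25.3
```

Call:
{"name": "carry_out", "arguments": {"linear": [[0.006,0.05,0],[0.006,0.05,0],[0.006,0.05,0]], "rotation": [[0,0,0],[0,0,0],[0,0,0]], "grip": [1,1,1]}}

```text
time: 11.5
ee_pos: [0.5861, 0.2078, 0.0661]
tcp_rot: [-179.6, 0.1, 173.0]
wrist_force: [-3.2, -19.8, 8.1]
opening: 0.009
grasp_force: 26.0
```

Call:
{"name": "carry_out", "arguments": {"linear": [[0.003,0.03,0],[0,0,0],[0,0,0],[0,0,0],[0,0,0],[0,0,0],[0,0,0.2],[0,0,0.4],[0,0,0.7],[0,0,1],[0,0,1],[0,0,1]], "rotation": [[0,0,0],[0,0,0],[0,0,0],[0,0,0],[0,0,0],[0,0,0],[0,0,0],[0,0,0],[0,0,0],[0,0,0],[0,0,0],[0,0,0]], "grip": [1,1,0.7,0.5,0.3,0.1,0,0,0,0,0,0]}}

```text
time: 12.7
ee_pos: [0.5862, 0.2118, 0.1538]
tcp_rot: [180.0, 0.1, 173.2]
wrist_force: [0.8, 0.1, -1.0]
opening: 0.0429
grasp_force: 0.0
```

Run:
```python
from h import *
np.set_printoptions(precision=4,suppress=True)
t=bot.camera('top');s=bot.camera('side')
cv2.imwrite('pics/g.png',np.hstack([crop(t,90,280,80,60,4.5),crop(s,270,120,95,133,3)[:270] if 0 else cv2.resize(crop(s,265,100,100,160,3),(285,456))[:270]]))
c=t[285:335,100:160].astype(int)
mx,mn=c.max(2),c.min(2)
sat=mx-mn
for r in range(17,34): print(r+285,' '.join(f"{mx[r,k]:3d}{'*' if sat[r,k]<22 else ' '}" for k in range(10,46)))
```

```text
302 167  103   80   86   87   87   87   87   87   88   85   86   85   87   86   86   83   83   85   89  105  115  123  128  132  137  141  145  147  149  150  153  155  156  159  159 
303 166  124   79   86   87   88   87   87   89   88   85   86   85   87   85   84   88   96  109  120  108  113  122  128  132  136  140  142  145  148  150  153  153  157  159  160 
304 165  123   78   87   87   88   87   86   88   88   87   87   88   87   85   95  128  149* 149* 150* 133* 109  121  127  131  137  139  143  145  148  150  152  154  157  158  160 
305 165  123   80   87   88   88   89   88   89   90   86   85   83   83   87  120  145* 138* 138* 142* 135* 105  120  124  131  135  138  142  145  147  150  151  155  155  156  159 
306 166  124   81   82   82   84   85   85   86   84   63   65   53*  56   62   66*  67*  68*  51*  58*  57*  98* 118  124  129  133  136  141  144  145  148  150  153  154  157  159 
307 165  125   79   61*  53*  59*  59*  67*  72*  63*  66*  68*  69*  69*  69*  67*  66*  67*  67*  66*  65*  85* 117  122  129  132  137  140  144  145  148  150  152  154  156  1
[... 1326 characters left out ...]
 76   85   88   90   91   92   91   82*  88*  89*  87*  90* 142* 141* 138* 132* 123* 111* 113  121  127  132  136  139  142  144  148  150  152  154 
316 157  157  157  158  163  153   71   80   84   84   85   84   84  108  134* 143* 140* 135* 132* 134* 132* 129* 124* 114* 108  120  126  131  135  138  141  144  147  149  151  153 
317 157  158  160  162  160  165   65   73   81   84   82   80   77   75  100  131* 130* 133* 131* 134* 133* 130* 129* 122*  99  118  123  129  132  138  140  144  145  148  149  153 
318 158  161  148  149  132  117   78   83   86   88   88   77   78   77   75   86  101* 122* 126* 128* 128* 126* 111*  74*  73  117  124  128  131  136  140  142  145  149  150  151
```

View pics/g.png

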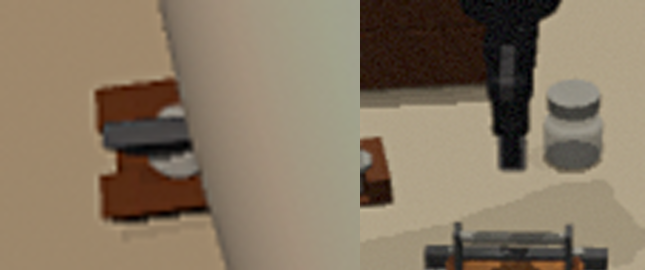

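The rest is partly hidden by the arm. On the right of the picture, the sled's cheeks stand at the fence. I'll take the stop's handle from the unobstructed first picture.

Run:
```python
from h import *
np.set_printoptions(precision=4,suppress=True)
t=cv2.imread('pics/top0.png')
c=t[295:325,105:150].astype(int);mx=c.max(2);sat=mx-c.min(2)
m=((sat<16)&(mx>55)&(mx<92)).astype(np.uint8)
n,l,st,_=cv2.connectedComponentsWithStats(m,connectivity=4);k=1+st[1:,4].argmax()
ys,xs=np.nonzero(l==k);print(st[k])
P=np.array([plane('top',x+105,y+295,.073)[:2] for x,y in zip(xs,ys)])
r=cv2.minAreaRect((P*1000).astype(np.float32));print(r)
q=P-P.mean(0);w,v=np.linalg.eigh(q.T@q);print(P.mean(0),v[:,1],np.degrees(np.arctan2(-v[0,1]*np.sign(v[1,1]),abs(v[1,1]))))
m2=((sat<16)&(mx>95)).astype(np.uint8);ys,xs=np.nonzero(m2)
C=np.array([plane('top',x+105,y+295,.031)[:2] for x,y in zip(xs,ys)],np.float32)*1000;print(cv2.minEnclosingCircle(C))
```

```text
[  8  11  21   7 100]
((451.9616394042969, 397.85595703125), (10.216010093688965, 40.842010498046875), 4.026379585266113)
[0.4517 0.3988] [-0.0524  0.9986] 3.0026250968018378
((451.9046630859375, 397.97943115234375), 16.19397735595703)
```

Call:
{"name": "carry_out", "arguments": {"linear": [[-0.557,0.774,0],[-0.557,0.774,0],[-0.557,0.774,0],[-0.557,0.774,0],[-0.557,0.774,0],[-0.557,0.774,0],[-0.557,0.774,0],[-0.557,0.774,0],[-0.557,0.774,0],[-0.557,0.774,0],[-0.557,0.774,0],[-0.557,0.774,0]], "rotation": [[0,0,-0.825],[0,0,-0.825],[0,0,-0.825],[0,0,-0.825],[0,0,-0.825],[0,0,-0.825],[0,0,-0.825],[0,0,-0.825],[0,0,-0.825],[0,0,-0.825],[0,0,-0.825],[0,0,-0.825]], "grip": [0,0,0,0,0,0,0,0,0,0,0,0]}}

```text
time: 14.0
ee_pos: [0.4518, 0.3981, 0.1516]
tcp_rot: [180.0, -0.0, 93.7]
wrist_force: [0.3, -1.2, 0.1]
opening: 0.0431
grasp_force: 0.0
```

Call:
{"name": "carry_out", "arguments": {"linear": [[0,0,0],[0,0,0]], "rotation": [[0,0,0],[0,0,0]], "grip": [0,0]}}

```text
time: 14.2
ee_pos: [0.4523, 0.3975, 0.1515]
tcp_rot: [180.0, 0.0, 94.2]
wrist_force: [-0.3, 0.3, 0.1]
opening: 0.0426
grasp_force: 0.0
```

Run:
```python
from h import *
np.set_printoptions(precision=4,suppress=True)
t=bot.camera('top');s=bot.camera('side')
cv2.imwrite('pics/i_top.png',t);cv2.imwrite('pics/i_side.png',s)
cv2.imwrite('pics/i.png',np.hstack([crop(t,190,200,125,110,3.2),crop(s,230,90,125,110,3.2)]))
```

```text
(no output)
```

View pics/i.png

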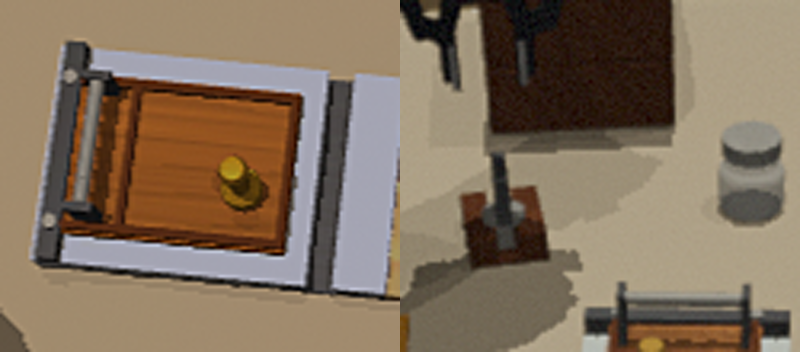

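The top view shows the sled flat at the fence (60–90 across the crop) and square, with the stamp standing at (235,180) and the slot clear. The side view shows the fingers straddling the stop. Next I'll descend and grip it.

Call:
{"name": "carry_out", "arguments": {"linear": [[0,0,-0.6],[0,0,-0.8],[0,0,-0.8],[0,0,-0.8],[0,0,-0.7],[0,0,-0.5],[0,0,-0.4],[0,0,-0.4],[0,0,0],[0,0,0],[0,0,0],[0,0,0]], "rotation": [[0,0,0],[0,0,0],[0,0,0],[0,0,0],[0,0,0],[0,0,0],[0,0,0],[0,0,0],[0,0,0],[0,0,0],[0,0,0],[0,0,0]], "grip": [0,0,0,0,0,0,0,0,0.2,0.4,0.6,0.8], "grip_force": 40}}

```text
time: 15.5
ee_pos: [0.4527, 0.3977, 0.0522]
tcp_rot: [179.9, -0.0, 94.0]
wrist_force: [0.7, -0.2, 1.8]
opening: 0.0112
grasp_force: 41.1
```

Call:
{"name": "carry_out", "arguments": {"linear": [[0,0,0],[0,0,0],[0,0,0],[0,0,0]], "rotation": [[0,0,0],[0,0,0],[0,0,0],[0,0,0]], "grip": [1,1,1,1]}}

```text
time: 15.9
ee_pos: [0.4528, 0.3978, 0.0522]
tcp_rot: [179.9, -0.0, 94.0]
wrist_force: [-0.4, 0.6, 5.9]
opening: 0.0115
grasp_force: 41.7
```

Call:
{"name": "carry_out", "arguments": {"linear": [[0,0,0.3],[0,0,0.7],[0,0,1],[0,0,1],[0,0,1],[0,0,1],[0,0,1],[0,0,1],[0.34,-0.96,0],[0.34,-0.96,0],[0.34,-0.96,0],[0.34,-0.96,0]], "rotation": [[0,0,0],[0,0,0],[0,0,0],[0,0,0],[0,0,0],[0,0,0],[0,0,0.55],[0,0,0.55],[0,0,0.55],[0,0,0.55],[0,0,0.55],[0,0,0.55]], "grip": [1,1,1,1,1,1,1,1,1,1,1,1]}}

```text
time: 17.1
ee_pos: [0.4796, 0.3199, 0.1923]
tcp_rot: [180.0, -0.0, 120.6]
wrist_force: [-0.6, -0.7, -0.9]
opening: 0.0113
grasp_force: 40.7
```

Call:
{"name": "carry_out", "arguments": {"linear": [[0.34,-0.96,0],[0.34,-0.96,0],[0.34,-0.96,0],[0.34,-0.96,0],[0.34,-0.96,0],[0.34,-0.96,0],[0.34,-0.96,0],[0.34,-0.96,0],[0.34,-0.96,0],[0.34,-0.96,0],[0.34,-0.96,0],[0.34,-0.96,0]], "rotation": [[0,0,0.55],[0,0,0.55],[0,0,0.55],[0,0,0.55],[0,0,0.55],[0,0,0.55],[0,0,0.55],[0,0,0.55],[0,0,0.55],[0,0,0.55],[0,0,0.55],[0,0,0.55]], "grip": [1,1,1,1,1,1,1,1,1,1,1,1]}}

```text
time: 18.3
ee_pos: [0.5612, 0.0895, 0.1923]
tcp_rot: [180.0, 0.0, 173.4]
wrist_force: [-0.0, 1.1, -1.5]
opening: 0.0112
grasp_force: 40.7
```

Call:
{"name": "carry_out", "arguments": {"linear": [[0.33,-0.96,0],[0.3,-0.96,0],[0,0,0],[0,0,0]], "rotation": [[0,0,0],[0,0,0],[0,0,0],[0,0,0]], "grip": [1,1,1,1]}}

```text
time: 18.7
ee_pos: [0.5737, 0.0517, 0.192]
tcp_rot: [180.0, -0.0, 173.1]
wrist_force: [0.1, -0.1, -1.7]
opening: 0.0116
grasp_force: 40.7
```

Call:
{"name": "carry_out", "arguments": {"linear": [[0,-0.03,-0.5],[0,0,-0.8],[0,0,-0.8],[0,0,-0.8],[0,0,-0.8],[0,0,-0.8],[0,0,-0.6],[0,0,-0.4],[0,0,0],[0,0,0]], "rotation": [[0,0,0],[0,0,0],[0,0,0],[0,0,0],[0,0,0],[0,0,0],[0,0,0],[0,0,0],[0,0,0],[0,0,0]], "grip": [1,1,1,1,1,1,1,1,1,1]}}

```text
time: 19.7
ee_pos: [0.5739, 0.0514, 0.0819]
tcp_rot: [180.0, 0.0, 173.2]
wrist_force: [0.6, 0.1, -1.4]
opening: 0.011
grasp_force: 40.7
```

Call:
{"name": "carry_out", "arguments": {"linear": [[0,0,-0.15],[0,0,-0.15],[0,0,-0.15]], "rotation": [[0,0,0],[0,0,0],[0,0,0]], "grip": [1,1,1]}}

```text
time: 20.0
ee_pos: [0.574, 0.0513, 0.0725]
tcp_rot: [180.0, 0.0, 173.2]
wrist_force: [-0.8, 0.0, -1.5]
opening: 0.0112
grasp_force: 40.7
```

Call:
{"name": "carry_out", "arguments": {"linear": [[0,0,-0.15],[0,0,-0.15],[0,0,-0.15],[0,0,-0.15],[0,0,-0.15]], "rotation": [[0,0,0],[0,0,0],[0,0,0],[0,0,0],[0,0,0]], "grip": [1,1,1,1,1]}}

```text
time: 20.5
ee_pos: [0.5738, 0.0513, 0.0572]
tcp_rot: [-180.0, -0.0, 173.2]
wrist_force: [0.4, -0.1, -1.7]
opening: 0.0114
grasp_force: 40.7
```

Call:
{"name": "carry_out", "arguments": {"linear": [[0,0,-0.05],[0,0,-0.05],[0,0,-0.05],[0,0,-0.02],[0,0,0]], "rotation": [[0,0,0],[0,0,0],[0,0,0],[0,0,0],[0,0,0]], "grip": [1,1,1,1,1]}}

```text
time: 21.0
ee_pos: [0.5739, 0.0513, 0.0542]
tcp_rot: [180.0, 0.0, 173.2]
wrist_force: [0.7, 0.9, -1.1]
opening: 0.0116
grasp_force: 40.7
```

Call:
{"name": "carry_out", "arguments": {"linear": [[0,0,-0.03],[0,0,-0.03],[0,0,0]], "rotation": [[0,0,0],[0,0,0],[0,0,0]], "grip": [1,1,1]}}

```text
time: 21.3
ee_pos: [0.5739, 0.0513, 0.0541]
tcp_rot: [180.0, 0.1, 173.2]
wrist_force: [-4.5, 0.5, 8.2]
opening: 0.0116
grasp_force: 42.2
```

Call:
{"name": "carry_out", "arguments": {"linear": [[0,0,0.05],[0,0,0],[0,0,0],[0,0,0],[0,0,0],[0,0,0],[0,0,0],[0,0,0]], "rotation": [[0,0,0],[0,0,-0.3],[0,0,-0.5],[0,0,-0.5],[0,0,-0.5],[0,0,-0.5],[0,0,-0.5],[0,0,-0.5]], "grip": [1,1,1,1,1,1,1,1]}}

```text
time: 22.1
ee_pos: [0.5743, 0.0512, 0.0542]
tcp_rot: [180.0, 0.1, 146.6]
wrist_force: [1.2, -1.2, 1.4]
opening: 0.0115
grasp_force: 41.0
```

Call:
{"name": "carry_out", "arguments": {"linear": [[0,0,0],[0,0,0],[0,0,0],[0,0,0],[0,0,0],[0,0,0],[0,0,0],[0,0,0],[0,0,0],[0,0,0],[0,0,0],[0,0,0]], "rotation": [[0,0,-0.5],[0,0,-0.5],[0,0,-0.5],[0,0,-0.5],[0,0,-0.5],[0,0,-0.5],[0,0,-0.5],[0,0,-0.5],[0,0,-0.5],[0,0,-0.5],[0,0,-0.5],[0,0,-0.5]], "grip": [1,1,1,1,1,1,1,1,1,1,1,1]}}

```text
time: 23.3
ee_pos: [0.5741, 0.0512, 0.0542]
tcp_rot: [180.0, 0.0, 98.6]
wrist_force: [0.1, -0.7, 1.6]
opening: 0.0113
grasp_force: 41.1
```

Call:
{"name": "carry_out", "arguments": {"linear": [[0,0,0],[0,0,0],[0,0,0],[0,0,0],[0,0,0]], "rotation": [[0,0,-0.5],[0,0,-0.5],[0,0,-0.5],[0,0,-0.45],[0,0,0]], "grip": [1,1,1,1,1]}}

```text
time: 23.8
ee_pos: [0.574, 0.0513, 0.0542]
tcp_rot: [180.0, -0.0, 83.1]
wrist_force: [-0.7, 0.2, 1.2]
opening: 0.0115
grasp_force: 41.1
```

Twisted with almost no resistance. Now I'll release gently and retreat upward and towards the infeed.

Call:
{"name": "carry_out", "arguments": {"linear": [[0,0,0],[0,0,0],[0,0,0],[0,0,0],[0,0,0],[0,0,0.2],[0,0,0.5],[0,0,1],[0,0,1],[0,0,1],[0,0,1],[0,0,1]], "rotation": [[0,0,0],[0,0,0],[0,0,0],[0,0,0],[0,0,0],[0,0,0],[0,0,0],[0,0,0],[0,0,0],[0,0,0],[0,0,0],[0,0,0]], "grip": [0.7,0.5,0.3,0.1,0,0,0,0,0,0,0,0]}}

```text
time: 25.0
ee_pos: [0.5738, 0.0513, 0.1698]
tcp_rot: [179.9, -0.0, 83.2]
wrist_force: [1.1, -0.3, -0.6]
opening: 0.0429
grasp_force: 0.0
```

Call:
{"name": "carry_out", "arguments": {"linear": [[0,-1,0.5],[0,-1,0.5],[0,-1,0.5],[0,-1,0],[0,-1,0],[0,-1,0],[0,-1,0],[0,-1,0],[0,-1,0],[0,-1,0],[0,-1,0],[0,-1,0]], "rotation": [[0,0,0],[0,0,0],[0,0,0],[0,0,0],[0,0,0],[0,0,0],[0,0,0],[0,0,0],[0,0,0],[0,0,0],[0,0,0],[0,0,0]], "grip": [0,0,0,0,0,0,0,0,0,0,0,0]}}

```text
time: 26.2
ee_pos: [0.5738, -0.1896, 0.1989]
tcp_rot: [179.9, 0.0, 83.2]
wrist_force: [-0.6, -0.2, 0.2]
opening: 0.043
grasp_force: 0.0
```

Run:
```python
from h import *
np.set_printoptions(precision=4,suppress=True)
t=bot.camera('top').astype(int);cv2.imwrite('pics/j.png',t)
a=np.array([.560,.0072]);Y=np.array([.1167,.9932]);X=np.array([.9932,-.1167])
def J(P): d=np.asarray(P)-a; return np.array([d@X,d@Y])*1000
# stop: dark grey handle + bright collar close to slot; print gray map along jig coords at z=.087(handle top z=.075)
def samp(x,y,z):
    p=a+X*x+Y*y; u=pix('top',np.r_[p,z]); return t[int(round(u[1])),int(round(u[0]))]
print('handle plane map rows x=-30..50 cols y=10..80 (max channel, * grey)')
for x in range(40,-22,-3):
    print(f'{x:4d}',' '.join(f"{c.max():3d}{'*' if c.max()-c.min()<16 else ' '}" for c in (samp(x/1000,y/1000,.075) for y in range(10,84,4))))
# sled orange mask edges at rim top z=.043
hsv=cv2.cvtColor(t.astype(np.uint8),cv2.COLOR_BGR2HSV)
m=cv2.inRange(hsv,(4,150,40),(16,255,255));m[:,:200]=0;m[:,320:]=0;m[:205]=0;m[305:]=0
ct=max(cv2.findContours(cv2.morphologyEx(m,cv2.MORPH_CLOSE,np.ones((9,9))),0,2)[0],key=cv2.contourArea)
P=np.array([J(plane('top',*p[0],.043)[:2]) for p in ct],np.float32);print(cv2.minAreaRect(P))
# stamp (yellow)
m=cv2.inRange(hsv,(22,150,60),(32,255,255));m[:,320:]=0;ys,xs=np.nonzero(m);print(len(xs),xs.min(),xs.max(),ys.min(),ys.max())
```

```text
handle plane map rows x=-30..50 cols y=10..80 (max channel, * grey)
  40 172* 171* 171* 171* 171* 176*  72*  73*  75*  16* 132* 181* 171* 177*  65   82   84   81   78 
  37 171* 171* 171* 172* 172* 176* 103*  72*  73*  66* 109* 173* 172* 177   79*  84   28   33   63 
  34 171* 171* 171* 171* 171* 174* 100*  71*  73*  64* 108* 173* 172* 177   76*  82  115  155  150 
  31 171* 172* 171* 171* 172* 174* 133*  61*  71*  65*  92* 174* 171* 167*  62   83  102  135  134 
  28 171* 171* 171* 171* 172* 179   48*  60*  71*  65*  95* 175* 172* 182*  41   81   97  129  131 
  25 172* 172* 171* 172* 171* 177*  46*  71*  72*  67*  73* 179* 172* 177*  52   77  149  141  140 
  22 171* 172* 172* 171* 171* 176*  71*  71*  73*  24*  71* 179* 171* 179   67   79  146  136  134 
  19 171* 172* 172* 171* 172* 177*  70*  71*  72*  26* 109* 182* 172* 178   62   80  128  133  135 
  16 172* 171* 171* 172* 177* 184  108*  72*  69*  19* 109* 184  187  180   78*  83  121  140  138 
  13 171* 171* 172* 164* 173* 149*  61*  68*  71*  72* 103* 137*  97*  75*  83*  81  121  138  139 
  10 172* 171* 172* 169*  61*  6
[... 607 characters left out ...]
 144   49*  82* 148  145  122* 190*  46   81  105  134  131 
 -11 171* 172* 173* 174* 180* 136  135  131  130  132  130  130  176* 157*  56   79  126  122  122 
 -14 171* 171* 171* 171* 173* 162*  96  126  129  133  131  121* 168* 169*  69*  79  140  135  130 
 -17 172* 172* 171* 170* 171* 183*  35*  65*  88*  45* 111  174* 162* 164*  67   79  131  135  128 
 -20 172* 171* 171* 171* 172* 178   36*  20*   9*   7* 110* 175* 173  181   77*  82  114  139   71 
((-2.2323760986328125, 144.40545654296875), (149.678466796875, 110.05577087402344), 89.88092803955078)
21 259 268 251 255[ WARN:0@2.184] global loadsave.cpp:1063 imwrite_ Unsupported depth image for selected encoder is fallbacked to CV_8U.
```

```bash
python3 -c "
from workcell import bot
print(bot.job_done())"
```

```text
the job is handed in; nothing more can be done
None
```

The job is handed in at about 26 s: the sled measured square against the fence and about 2 mm off centre, the stop is turned across the slot, everything is released, and the stamp was standing in the last picture I viewed, before the stop was placed; the hand-in gave no verdict.

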